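# Empty a tilt-out bin of vials into a tray

## Robot

A 6-joint arm with a two-finger parallel gripper is mounted at the origin on a cart in front of the work surface, level with it; the furniture and walls round the work are solid. World frame = base frame: x ahead of the robot, y to its left, z up, the work surface at z = 0. Lengths are in m, angles in rad, forces in N, time in s.
With the tool pointing down it reaches from about 0.225 to 0.875 m from the base axis. Payload 3.4 kg.
Tool frame: the origin (TCP) lies on the centre line of the jaws, within the pads' length; the fingertips stand 11 mm ahead of it and the grasp point (between the pads) lies 8 mm behind it; z points along the fingers, y is the line along which they close (so a half turn about z gives the same grasp; the last joint's range is limited). The gripper opens to 85 mm and grips with 20 to 120 N. Pads are 22 mm wide; open, the fingers measure 114 mm over their backs; the gripper's body (76 mm by 85 mm) begins 54 mm behind the grasp point. The pads swing forward as they close: fully open they stand 13 mm farther back than shut.
Start: joints at [1.168, 0.276, 1.505, -0, 1.361, -0.121], TCP at [0.16, 0.552, 0.242] pointing down, gripper open.
Joint ranges: [-2.89, 2.89], [-0.75, 2.08], [0.22, 2.7], [-1.18, 4.32], [0.11, 2.71], [-2.7, 2.7]. Speed limits (rad/s): [2.57, 2.57, 3.14, 3.14, 3.14, 3.14].

## Interface

Orientations are given as a unit quaternion [w, x, y, z].
In Python, from rig import manip, eyes, job gives the robot as it stands.
- The arm moves only by the tool drive_tool, never from a script. Its argument "rows" is a list of rows, each a list of 3 entries, a list of its own where there are three numbers: the turn, a rotation vector about the world's x, y, z in rad, then the shift along the world's x, y, z in cm, then the finger opening in cm, from 0 to 8.54. A call has 1 to 8 rows; each row shifts and turns the commanded pose from where the row before left it; what a row does not reach is not made up. A row lasts 1/8 s, in which the tool goes at most 62.5 mm and 10.7 degrees, less where a joint would pass 70% of its speed; a pose out of reach is approached as far as the arm can. A call is refused whole if a number of a shift passes 6.25 or a number of a turn 0.188, either way. A call with a gripper value outside its range is refused whole. The fingers move at their own pace and stop on an object; "force" is the grip in N (left out, the last holds). Time passes only in rows, so rows that do not move let the fingers close. It gives the time, the measured TCP pose, the force, the opening and the grip force at its end, in the units of the state.
- manip.get_state(): the state, without advancing time (a new reading comes with each control period).
- eyes.get_image(name): name is "scene" or "top"; returns the picture (480x640x3 uint8, red, green, blue); there is no depth.
- eyes.get_calibration(name): a dict with "camera_matrix" (3x3 intrinsics, pixels), "k1" (the pictures are not rectified: a ray, as slopes to the right and down, at radius r is drawn at 1 + k1 r^2 times it, then the intrinsics apply), "view" (4x4, takes a point from world to camera coordinates). Camera axes: x right, y up, looking along -z (the intrinsics and any distortion apply to the point x, -y, -z); pixel columns grow to the right and rows downward; lengths in m; the calibration is good to about 2 mm. A picture is of the moment at which its call begins. get_calibration takes no time and is no camera call.
- job.sign_off(): hands the job in; it is judged then, once.
The state is a dict: "clock": time; "qpos": joint angles; "qd": joint speeds; "effort": joint torques, N m; "position": TCP position; "ee_rot": TCP orientation; "contact_force": force on the tool from outside, world axes, zero at the start; "moment": the same for the moment, N m; "width": finger opening in m; "gripper_force": force on a finger pad.
Only numpy, scipy, OpenCV 4.12 (cv2) and the standard library are available. Lean on these libraries where they do the work, as an engineer would, in place of code of your own. Each camera call takes 0.05 s, during which the arm holds its last target. There are 200 camera calls.

## Task

The red-capped vials in one bin of the tilt-out rack are to be cleared before it is refilled. Swing that bin forward, right down onto its stop, without spilling any vial, then scoop all four vials out of its mouth into the steel tray in front; leave the emptied bin swung out, the other two bins shut and the beaker beside the tray standing.

Things in the scene. Friction and masses are not known exactly. Their poses are not given: they have to be found in the camera images.
- vial_bin_housing: white housing of the bin with the vials, one of three alike side by side on an aluminium rack (pitch 118 mm; its place varies). Fixed. 117 wide, 85 deep, 101 high; x points away from its front into the rack, y across, z up. Origin on its underside (12 mm above the worktop) right under the hinge, midway across. Its roof starts 48 mm behind the bin's front panel: a hand slot open from above
- vial_bin_hinge (a point): middle of the vial bin's hinge line, 14 mm above the housing's origin, at the foot of the bin's front panel; the line runs along the housing's y. Shut, the neighbours' lips stand 105 mm above the worktop
- vial_bin (a joint): tilt of the vial bin, rad: 0 shut (front panel upright), 1.35 swung forward on its stop, the lip having come toward the robot and down. No latch: shut, it leans back by its own weight (0.24 kg; about 1 N at the lip opens it); beyond about 0.6 it falls forward by itself, slowly on its damped hinge, and stays on the stop
- vial_bin_lip (a point): middle of the vial bin's lip: white round bead 9 mm thick, 98 long, along the top of the 3 mm clear front panel, on its outside. Shut: 74 mm above the hinge and 4.5 in front of it; on the stop: about 38 above the worktop. Moves with the bin; axes: z up along the panel, x through the panel into the bin, y along the lip. Can be hooked from inside by a finger put down through the slot
- vial_bin_valley (a point): point on the panel's inner face 40 mm up from the hinge, midway across, axes as at the lip. From here a flat scoop bottom runs (43 mm long) to the floor 16 mm behind the hinge; the floor, square to the panel, goes on to a 9 high back wall at 65. Bin 102 wide inside, smooth slippery plastic. On the stop the panel rises at 13 degrees to the lip and the scoop bottom falls at 9 toward the robot: vials gather here
- vial_bin_side (a point): middle of the top edge of one side wall of the vial bin, on its +y side (axes as at the lip). Both side walls are 2.5 thick; their top edge runs from 14 mm behind the panel at lip height straight down to the top of the back wall (68 mm behind the panel, 9 mm over the floor)
- vial_a: screw-cap vial, clear body 12 mm across, red ribbed cap 12.6 mm across and 12 mm long, 48 mm long overall, about 12 g; origin at the centre of its foot, z axis along it toward the cap. Lies on the floor of the vial bin at the start
- vial_b: screw-cap vial, clear body 12 mm across, red ribbed cap 12.6 mm across and 12 mm long, 48 mm long overall, about 12 g; origin at the centre of its foot, z axis along it toward the cap. Lies on the floor of the vial bin at the start
- vial_c: screw-cap vial, clear body 12 mm across, red ribbed cap 12.6 mm across and 12 mm long, 48 mm long overall, about 12 g; origin at the centre of its foot, z axis along it toward the cap. Lies on the floor of the vial bin at the start
- vial_d: screw-cap vial, clear body 12 mm across, red ribbed cap 12.6 mm across and 12 mm long, 48 mm long overall, about 12 g; origin at the centre of its foot, z axis along it toward the cap. Lies on the floor of the vial bin at the start
- tray: shallow stainless tray, 156 (x) by 384 (y) by 22 mm high, walls 2 mm with a round rim, floor 2 mm thick, 0.6 kg, loose on the worktop in front of all three bins; origin at the centre of its underside. A swung-out bin's lip overhangs its far part
- spare_bin (a joint): tilt of the like bin that stands empty (0 shut); it stays shut
- bottle_bin (a joint): tilt of the like bin that holds a small white bottle (0 shut); it stays shut
- beaker: glass beaker, 71 mm across, 88 high, 90 g, loose, standing left of the tray; origin at the centre of its underside
Mind the look-alikes: they are no part of the job. Leave any blue or pink look-alike of the beaker alone.

How it is judged:
On the way:
1. the vial bin is swung forward onto its stop (tilt over 1.25) with all four vials still in it (value of joint vial_bin above 1.25 rad and z of each of vial_a, vial_b, vial_c, vial_d in the frame of vial_bin_lip below 0 m and x of vial_a in the frame of vial_bin_lip between -0.002 and 0.08 m and x of vial_b in the frame of vial_bin_lip between -0.002 and 0.08 m and x of vial_c in the frame of vial_bin_lip between -0.002 and 0.08 m and x of vial_d in the frame of vial_bin_lip between -0.002 and 0.08 m), for 0.2 s.
At the end, for the whole second after the job is handed in: All four vials lie at rest in the tray (foot within its outline and less than 30 mm above its underside), the tray stands level (within 0.1 rad), the vial bin is still swung out on its stop (over 1.25), the other two bins are shut (under 0.15) and the beaker stands upright (value of joint vial_bin above 1.25 rad and x of vial_a in the frame of tray between -0.078 and 0.078 m and y of vial_a in the frame of tray between -0.192 and 0.192 m and z of each of vial_a, vial_b, vial_c, vial_d in the frame of tray below 0.03 m and linear speed of each of vial_a, vial_b, vial_c, vial_d below 0.03 m/s and x of vial_b in the frame of tray between -0.078 and 0.078 m and y of vial_b in the frame of tray between -0.192 and 0.192 m and x of vial_c in the frame of tray between -0.078 and 0.078 m and y of vial_c in the frame of tray between -0.192 and 0.192 m and x of vial_d in the frame of tray between -0.078 and 0.078 m and y of vial_d in the frame of tray between -0.192 and 0.192 m and angle between tray's own z axis and vertical below 0.1 rad and value of joint each of spare_bin, bottle_bin below 0.15 rad and angle between beaker's own z axis and vertical below 0.3 rad); the robot touches nothing.
It fails at once if another bin is swung open (tilt over 0.4) (value of joint any of spare_bin, bottle_bin above 0.4 rad).
It fails at once if the beaker is knocked over (angle between beaker's own z axis and vertical above 0.7 rad).
It also fails if it takes over 54 s, if anything falls off the work surface, if the arm or the gripper's body presses on something with over 40 N, if the wrist force passes 120 N, or if a joint passes its speed limit or range.

## Working session

There is one attempt and no reset: what is moved stays moved. The work goes in short steps, Python scripts to look and compute and a tool call to move; the robot and the scene stay as the last step left them, time stands still between calls to the robot, and variables do not carry over. Pictures are saved under pics/ and viewed, at most 10 in all, crops included, and the job is handed in when it is done.

Besides the shell and the picture viewer there is one more tool, called after "Emit:" by a JSON object that holds its "method" and its "body", one argument or row to a line. drive_tool: Moves the arm, as the interface text tells. Its arguments: {"type":"object","properties":{"rows":{"type":"array"},"force":{"type":"number"}},"required":["rows"]}

```bash
mkdir -p pics
cat > h.py <<'E'
import numpy as np, cv2
from rig import manip, eyes, job
def snap(n,f):
    im=eyes.get_image(n); cv2.imwrite('pics/'+f,im[:,:,::-1]); return im
def ray(n,u,v):
    c=eyes.get_calibration(n); K=np.array(c['camera_matrix']); V=np.array(c['view']); k=c['k1']
    d=np.linalg.solve(K,[u,v,1])[:2]; p=d.copy()
    for _ in range(20): p=d/(1+k*(p@p))
    R=V[:3,:3]; return -R.T@V[:3,3], R.T@np.array([p[0],-p[1],-1])
def onz(n,u,v,z):
    o,d=ray(n,u,v); return o+d*(z-o[2])/d[2]
def proj(n,P):
    c=eyes.get_calibration(n); K=np.array(c['camera_matrix']); V=np.array(c['view'])
    q=V[:3,:3]@np.array(P)+V[:3,3]; s=np.array([q[0],-q[1]])/-q[2]; s=s*(1+c['k1']*(s@s))
    return (K@[s[0],s[1],1])[:2]
E
python3 - <<'E'
from h import *
for n in('scene','top'):
    snap(n,n+'0.png'); o,d=ray(n,320,240); print(n,o.round(3),d.round(3))
s=manip.get_state(); print(s)
E
```

```text
scene [-0.054 -0.159  0.651] [ 0.662  0.329 -0.673]
top [0.406 0.146 0.938] [ 0.109 -0.028 -0.994]
{'clock': 0.1, 'qpos': array([ 1.16799237e+00,  2.76533104e-01,  1.50602859e+00,  1.01373657e-05,
        1.36075545e+00, -1.21044928e-01]), 'qd': array([-0.00139389, -0.00317964, -0.00210746, -0.00106264,  0.00201444,
        0.00049632]), 'effort': array([ 2.36553875e-03, -4.17703485e+01, -2.46401954e+01,  1.92611578e-04,
        5.91711549e-03,  2.74008681e-05]), 'position': array([0.15971252, 0.55187199, 0.24151667]), 'ee_rot': array([-2.28057344e-04,  1.40414971e-01,  9.90092366e-01, -8.31555020e-04]), 'contact_force': array([ 0.50793968,  1.04147579, -0.74187978]), 'moment': array([ 0.03806813, -0.03180849,  0.04589714]), 'gripper_force': 0.0, 'width': 0.08550034976607952}
```

View pics/scene0.png

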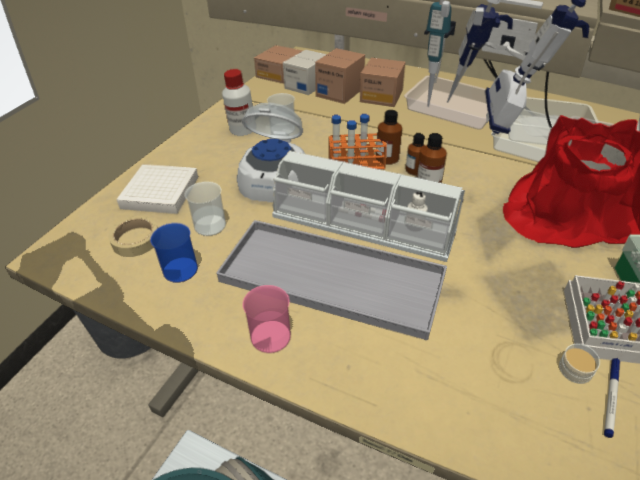

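View pics/top0.png

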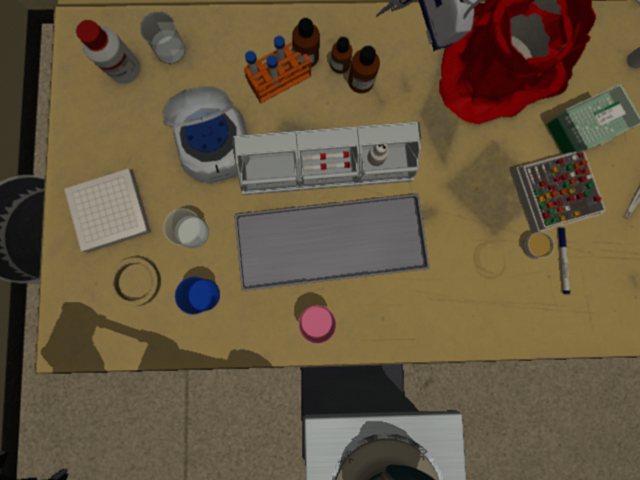

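The vials (red caps near (331,160) in the top view) are in the middle bin. The tray is at (332,242) and the beaker at (187,228). Next I'll zoom in on the rack in both views.

Run:
```python
import cv2
a=cv2.imread('pics/top0.png')[110:300,225:435]; b=cv2.imread('pics/scene0.png')[140:260,260:480]
a=cv2.resize(a,(630,570),interpolation=cv2.INTER_CUBIC)
cv2.imwrite('pics/topc.png',a); cv2.imwrite('pics/scenec.png',cv2.resize(b,(770,420),interpolation=cv2.INTER_CUBIC))
```

```text
(no output)
```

View pics/topc.png

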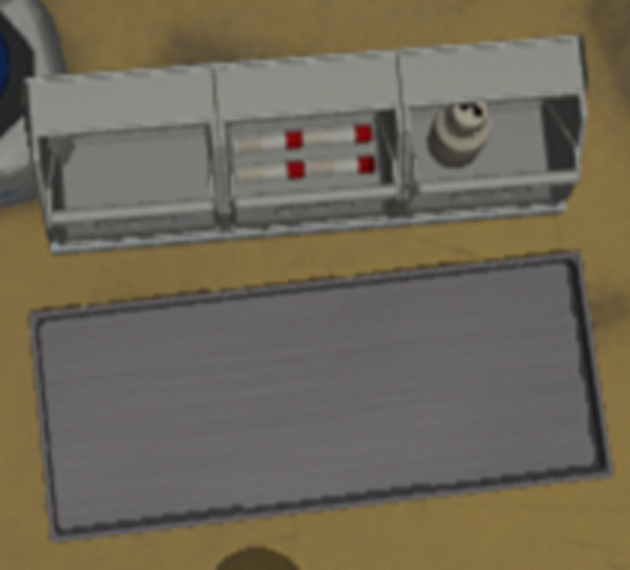

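View pics/scenec.png

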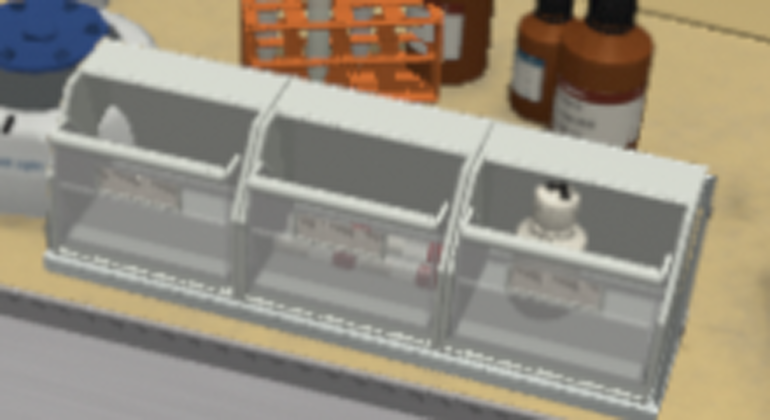

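The middle bin's lip runs from (232,210) to (397,192) in the top crop and from (252,184) to (443,216) in the scene crop. The vials lie along y, caps to the right. I'll cast rays through these points.

Run:
```python
from h import *
T=lambda u,v,z:onz('top',u/3+225-.33,v/3+110-.33,z).round(4)
S=lambda u,v,z:onz('scene',u/3.5+260-.35,v/3.5+140-.35,z).round(4)
print('lip top',T(232,211,.1),T(397,192,.1)); print('lip sc',S(252,184,.1),S(443,216,.1))
print('all lips top',T(52,215,.1),T(577,178,.1)); print('scene',S(57,135,.1),S(668,268,.1))
print('roof front',T(32,136,.113),T(580,95,.113))
print('roof back',T(27,80,.113),T(580,37,.113))
print('tray',T(32,315,.022),T(578,254,.022),T(610,470,.022),T(55,537,.022))
print('vials foot/cap',*[T(*p,.034) for p in[(238,173),(303,169),(240,145),(301,138),(312,167),(374,164),(310,137),(372,132)]])
print('beaker',onz('top',188,241,0.).round(3),onz('top',186,226,.088).round(3))
print('rack base front',T(50,250,0.012),T(565,210,.012))
```

```text
lip top [0.6142 0.1537 0.1   ] [0.6245 0.0477 0.1   ]
lip sc [0.6165 0.1479 0.1   ] [0.6329 0.0458 0.1   ]
all lips top [0.6138 0.2684 0.1   ] [ 0.6315 -0.0687  0.1   ]
scene [0.6129 0.2657 0.1   ] [ 0.6408 -0.072   0.1   ]
roof front [0.662 0.279 0.113] [ 0.6824 -0.0702  0.113 ]
roof back [0.6987 0.2822 0.113 ] [ 0.721  -0.0723  0.113 ]
tray [0.5629 0.2938 0.022 ] [ 0.5981 -0.0866  0.022 ] [ 0.447  -0.1007  0.022 ] [0.4105 0.2785 0.022 ]
vials foot/cap [0.6574 0.1496 0.034 ] [0.6594 0.1046 0.034 ] [0.6773 0.1478 0.034 ] [0.6815 0.1054 0.034 ] [0.6607 0.0983 0.034 ] [0.662  0.0552 0.034 ] [0.6821 0.0991 0.034 ] [0.6849 0.0558 0.034 ]
beaker [0.513 0.397 0.   ] [0.532 0.377 0.088]
rack base front [0.6105 0.2828 0.012 ] [ 0.6321 -0.0815  0.012 ]
```

Emit:
{"method": "drive_tool", "body": {
  "rows": [
    [[0,0,0.1],[4,-3.7,0],4],
    [[0,0,0.1],[4,-3.7,0],4],
    [[0,0,0.1],[4,-3.7,0],4],
    [[0,0,0.04],[4,-3.7,0],4],
    [[0,0,0],[4,-3.7,0],4],
    [[0,0,0],[4,-3.7,0],4],
    [[0,0,0],[4,-3.7,0],4],
    [[0,0,0],[4,-3.7,0],4]
  ],
  "force": 40
}}

```text
clock: 1.1
position: [0.4808, 0.2549, 0.242]
ee_rot: [-0.0, -0.029, 1.0, 0.0]
contact_force: [-0.1, 0.5, 0.1]
width: 0.0399
gripper_force: 0.0
```

Emit:
{"method": "drive_tool", "body": {
  "rows": [
    [[0,0,0],[4,-3.7,-1.2],4],
    [[0,0,0],[4,-3.7,-2],4],
    [[0,0,0],[4,-3.7,-2],4],
    [[0,0,0],[3,-2.8,-2],4],
    [[0,0,0],[1.7,-1.5,-1],4],
    [[0,0,0],[0,0,0],4]
  ]
}}

```text
clock: 1.85
position: [0.6469, 0.1017, 0.159]
ee_rot: [-0.001, -0.028, 1.0, 0.0]
contact_force: [-0.2, 0.6, 0.3]
width: 0.04
gripper_force: 0.0
```

Run:
```python
from h import *
s=manip.get_state(); print(s['position'],s['ee_rot'])
a=snap('top','t1.png')[110:230,260:420]; b=snap('scene','s1.png')[100:260,280:440]
A=cv2.resize(a,(560,420)); B=cv2.resize(b,(420,420))
cv2.imwrite('pics/c1.png',cv2.resize(np.hstack([A,B]),(784,336))[:,:,::-1])
```

```text
[0.64691683 0.10170245 0.15898538] [-1.28080192e-03 -2.82753494e-02  9.99599330e-01  2.09931987e-04]
```

View pics/c1.png

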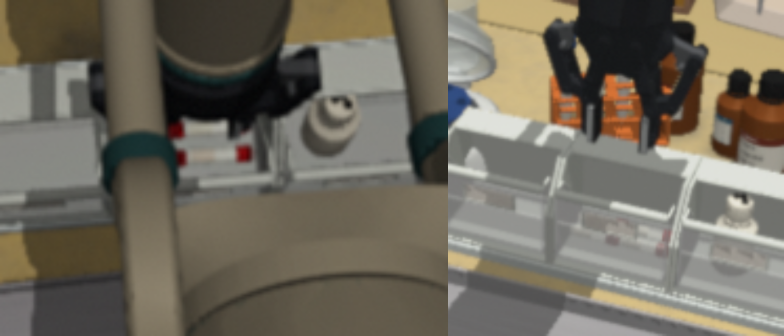

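Both fingers stand over the middle bin's slot, so I'm lowering them.

Emit:
{"method": "drive_tool", "body": {
  "rows": [
    [[0,0,0],[0,0,-2],4],
    [[0,0,0],[0,0,-2],4],
    [[0,0,0],[0,0,-1.5],4],
    [[0,0,0],[0,0,-1.3],4],
    [[0,0,0],[0,0,0],4]
  ]
}}

```text
clock: 2.58
position: [0.6461, 0.1028, 0.0916]
ee_rot: [-0.001, -0.029, 1.0, 0.0]
contact_force: [0.4, 0.1, -0.8]
width: 0.0396
gripper_force: 0.0
```

Emit:
{"method": "drive_tool", "body": {
  "rows": [
    [[0,0,0],[-0.5,0,0],4],
    [[0,0,0],[-0.5,0,0],4],
    [[0,0,0],[-0.5,0,0],4],
    [[0,0,0],[-0.5,0,0],4]
  ]
}}

```text
clock: 3.08
position: [0.6272, 0.1022, 0.0928]
ee_rot: [0.001, -0.029, 1.0, -0.0]
contact_force: [1.1, -0.9, -0.6]
width: 0.0402
gripper_force: 0.7
```

Emit:
{"method": "drive_tool", "body": {
  "rows": [
    [[0,0,0],[-0.6,0,0],4],
    [[0,0,0],[-0.6,0,0],4],
    [[0,0,0],[-0.6,0,-0.1],4],
    [[0,0,0],[-0.6,0,-0.1],4],
    [[0,0,0],[-0.6,0,-0.2],4]
  ]
}}

```text
clock: 3.7
position: [0.5963, 0.1024, 0.0883]
ee_rot: [-0.0, -0.029, 1.0, 0.0]
contact_force: [1.3, 0.1, 0.1]
width: 0.0401
gripper_force: 0.3
```

Emit:
{"method": "drive_tool", "body": {
  "rows": [
    [[0,0,0],[-0.5,0,-0.2],4],
    [[0,0,0],[-0.5,0,-0.2],4],
    [[0,0,0],[-0.4,0,-0.1],4],
    [[0,0,0],[0,0,0],4]
  ]
}}

```text
clock: 4.2
position: [0.5823, 0.1024, 0.0831]
ee_rot: [-0.0, -0.029, 1.0, 0.0]
contact_force: [0.3, -1.3, 0.2]
width: 0.0398
gripper_force: 0.0
```

Run:
```python
from h import *
s=manip.get_state(); print(s['position'],s['contact_force'])
b=snap('scene','s2.png')[120:270,270:470]
cv2.imwrite('pics/c2.png',cv2.resize(b,(800,600),interpolation=cv2.INTER_CUBIC)[:,:,::-1])
```

```text
[0.58227907 0.10237006 0.08313203] [ 0.31066664 -1.34713152  0.22900328]
```

View pics/c2.png

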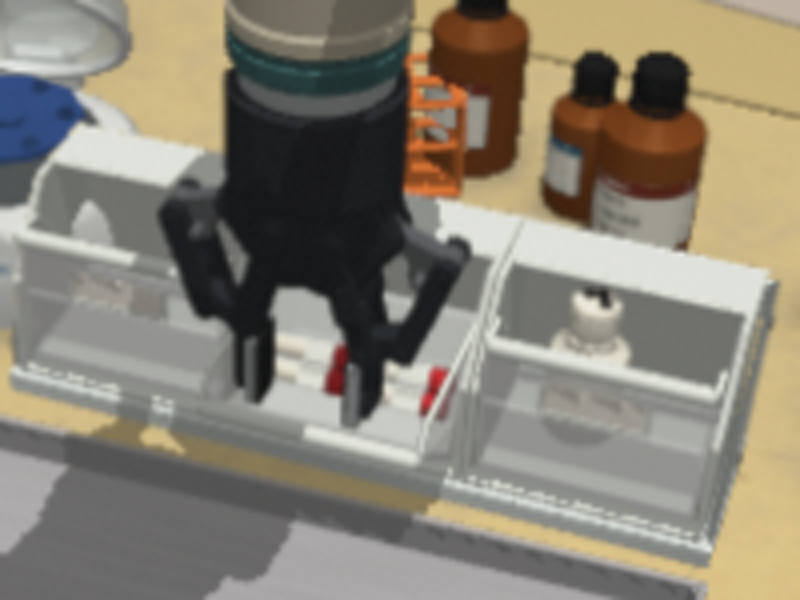

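The bin is tilted well out with the vials still in it, and it has come off the fingers. I'll raise the fingers clear and let it settle.

Emit:
{"method": "drive_tool", "body": {
  "rows": [
    [[0,0,0],[0,0,2],4],
    [[0,0,0],[0,0,3],4],
    [[0,0,0],[-3,0,3],4],
    [[0,0,0],[-5,0,3],4],
    [[0,0,0],[-6,0,1],4],
    [[0,0,0],[-6,0,0],4],
    [[0,0,0],[-6,0,0],4],
    [[0,0,0],[0,0,0],4]
  ]
}}

```text
clock: 5.25
position: [0.318, 0.1022, 0.203]
ee_rot: [-0.001, -0.03, 1.0, 0.0]
contact_force: [-0.8, 0.2, -0.1]
width: 0.0401
gripper_force: 0.0
```

Emit:
{"method": "drive_tool", "body": {
  "rows": [
    [[0,0,0],[0,0,0],4],
    [[0,0,0],[0,0,0],4],
    [[0,0,0],[0,0,0],4],
    [[0,0,0],[0,0,0],4],
    [[0,0,0],[0,0,0],4],
    [[0,0,0],[0,0,0],4],
    [[0,0,0],[0,0,0],4],
    [[0,0,0],[0,0,0],4]
  ]
}}

```text
clock: 6.25
position: [0.3229, 0.1023, 0.2034]
ee_rot: [0.0, -0.029, 1.0, 0.0]
contact_force: [0.2, -0.3, 0.7]
width: 0.0402
gripper_force: 0.0
```

Run:
```python
from h import *
s=manip.get_state(); print(s['position'],s['contact_force'])
b=snap('scene','s3.png')[140:260,270:470];a=snap('top','t3.png')[130:250,250:450]
cv2.imwrite('pics/c3.png',cv2.resize(np.vstack([a,b]),(500,600),interpolation=cv2.INTER_CUBIC)[:,:,::-1])
```

```text
[0.32288443 0.10234233 0.2033597 ] [ 0.17640115 -0.27590554  0.71475879]
```

View pics/c3.png

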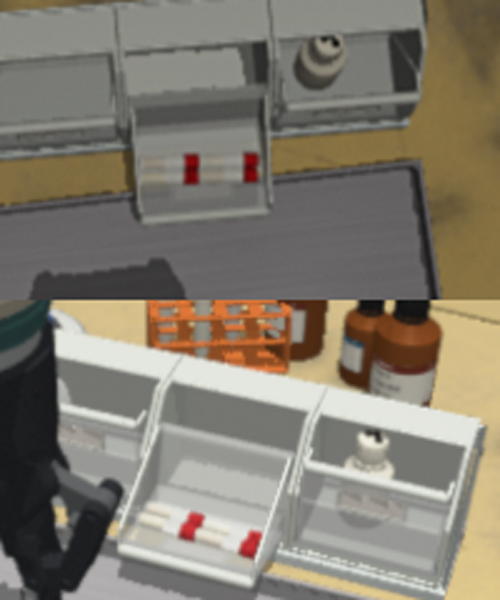

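The bin is down on its stop with all four vials in the valley, two rows of two (top crop: caps at (191,168) and (251,167), lip from (142,217) to (268,210)).

Run:
```python
from h import *
T=lambda u,v,z:onz('top',u/2.5+250-.3,v/2.5+130-.3,z).round(4)
S=lambda u,v,z:onz('scene',u/2.5+270-.3,(v-300)/2.5+140-.3,z).round(4)
print('lip',T(142,217,.038),T(268,210,.038),'sc',S(122,549,.038),S(258,581,.038))
print('vials x front/back',T(191,185,.045),T(191,153,.045),'ends y',T(140,168,.045),T(200,168,.045),T(259,168,.045))
print('back',T(132,100,.092),T(265,92,.092))
```

```text
lip [0.5533 0.1466 0.038 ] [0.5569 0.0436 0.038 ] sc [0.5493 0.1439 0.038 ] [0.5596 0.0397 0.038 ]
vials x front/back [0.5776 0.1063 0.045 ] [0.6041 0.1056 0.045 ] ends y [0.5925 0.1474 0.045 ] [0.5915 0.0986 0.045 ] [0.5906 0.0505 0.045 ]
back [0.6366 0.1524 0.092 ] [0.641  0.0488 0.092 ]
```

Emit:
{"method": "drive_tool", "body": {
  "rows": [
    [[0,0,0],[5,0,0],4],
    [[0,0,0],[5,0,0],4],
    [[0,0,0],[5,-0.2,-1],4],
    [[0,0,0],[5,-0.2,-1],4],
    [[0,0,0],[5,0,-1],4],
    [[0,0,0],[3,0,-1],4],
    [[0,0,0],[1.8,0,-1],4],
    [[0,0,0],[0,0,0],4]
  ]
}}

```text
clock: 7.35
position: [0.6206, 0.0983, 0.1519]
ee_rot: [-0.001, -0.029, 1.0, 0.0]
contact_force: [-0.4, 0.2, -0.7]
width: 0.04
gripper_force: 0.0
```

Emit:
{"method": "drive_tool", "body": {
  "rows": [
    [[0,0,0],[0,0,-2],4],
    [[0,0,0],[0,0,-2],4],
    [[0,0,0],[0,0,-2],4],
    [[0,0,0],[0,0,-2],4],
    [[0,0,0],[0,0,-1],4],
    [[0,0,0],[0,0,0],4]
  ]
}}

```text
clock: 8.1
position: [0.6199, 0.0984, 0.0634]
ee_rot: [-0.001, -0.029, 1.0, 0.0]
contact_force: [1.0, 1.1, 0.1]
width: 0.0398
gripper_force: 0.0
```

Run:
```python
from h import *
s=manip.get_state(); print(s['position'],s['contact_force'])
b=snap('scene','s4.png')[130:270,270:450]
cv2.imwrite('pics/c4.png',cv2.resize(b,(720,560),interpolation=cv2.INTER_CUBIC)[:,:,::-1])
```

```text
[0.61988079 0.09843562 0.06335683] [0.95197762 1.08413189 0.14400422]
```

View pics/c4.png

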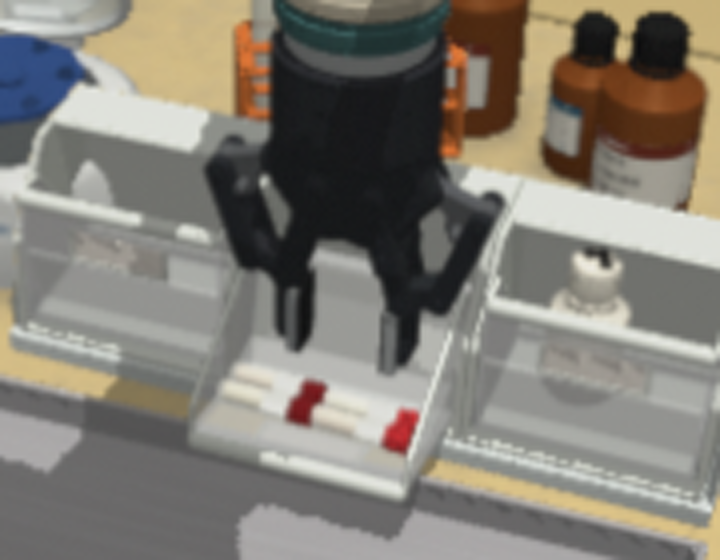

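The fingers are behind both rows and clear of them. I'm lowering to just above the scoop bottom.

Emit:
{"method": "drive_tool", "body": {
  "rows": [
    [[0,0,0],[0,0,-0.5],4],
    [[0,0,0],[0,0,-0.4],4],
    [[0,0,0],[0,0,-0.1],4],
    [[0,0,0],[0,0,0],4]
  ]
}}

```text
clock: 8.65
position: [0.6208, 0.0993, 0.0534]
ee_rot: [-0.0, -0.029, 1.0, 0.001]
contact_force: [-0.8, 4.1, 2.7]
width: 0.04
gripper_force: 0.0
```

Emit:
{"method": "drive_tool", "body": {
  "rows": [
    [[0,0,0],[0,0.2,0.1],4],
    [[0,0,0],[-0.5,0.1,0],4],
    [[0,0,0],[-0.5,0,-0.1],4],
    [[0,0,0],[-0.5,0,0],4],
    [[0,0,0],[-0.5,0,0],4]
  ]
}}

```text
clock: 9.28
position: [0.601, 0.1013, 0.0534]
ee_rot: [0.001, -0.029, 1.0, -0.0]
contact_force: [3.8, 0.1, 4.8]
width: 0.0399
gripper_force: 2.9
```

Emit:
{"method": "drive_tool", "body": {
  "rows": [
    [[0,0,0],[-0.5,0,0.1],4],
    [[0,0,0],[-0.5,0,0.1],4],
    [[0,0,0],[-0.5,0,0.12],4],
    [[0,0,0],[-0.5,0,0.12],4]
  ]
}}

```text
clock: 9.78
position: [0.5814, 0.1007, 0.0588]
ee_rot: [0.001, -0.029, 1.0, -0.0]
contact_force: [1.2, -2.3, 2.5]
width: 0.0402
gripper_force: 2.0
```

Emit:
{"method": "drive_tool", "body": {
  "rows": [
    [[0,0,0],[-0.5,0,0.12],4],
    [[0,0,0],[-0.5,0,0.12],4],
    [[0,0,0],[-0.5,0,0.12],4],
    [[0,0,0],[-0.5,0,0.1],4],
    [[0,0,0],[-0.5,0,0.1],4],
    [[0,0,0],[-0.5,0,0.1],4],
    [[0,0,0],[-0.5,0,0],4]
  ]
}}

```text
clock: 10.65
position: [0.5444, 0.1017, 0.0636]
ee_rot: [-0.001, -0.029, 1.0, 0.0]
contact_force: [-1.4, -0.8, 0.3]
width: 0.0399
gripper_force: 0.0
```

Run:
```python
from h import *
s=manip.get_state(); print(s['position'],s['contact_force'])
b=snap('scene','s5.png')[170:310,240:440]
cv2.imwrite('pics/c5.png',cv2.resize(b,(800,560),interpolation=cv2.INTER_CUBIC)[:,:,::-1])
```

```text
[0.54436522 0.10172975 0.06355614] [-1.36426465 -0.75118546  0.34527849]
```

View pics/c5.png

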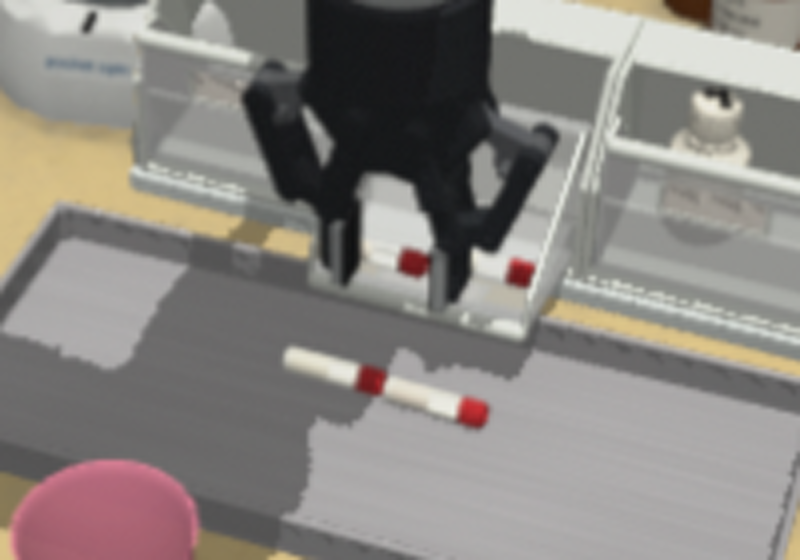

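Two vials are in the tray (caps at crop (371,381) and (473,412)). The other two rolled back under the tips because I climbed the ramp too high. I'll go behind them again and rake lower.

Emit:
{"method": "drive_tool", "body": {
  "rows": [
    [[0,0,0],[0,0,3],4],
    [[0,0,0],[2,0,2],4],
    [[0,0,0],[3,0,0],4],
    [[0,0,0],[2.5,0,0],4],
    [[0,0,0],[0,0,-1.5],4],
    [[0,0,0],[0,0,-2.5],4],
    [[0,0,0],[0,0,-1.5],4],
    [[0,0,0],[0,0,-0.3],4]
  ]
}}

```text
clock: 11.7
position: [0.6184, 0.101, 0.0546]
ee_rot: [-0.003, -0.029, 1.0, -0.0]
contact_force: [-1.0, -1.5, 2.7]
width: 0.0397
gripper_force: 0.0
```

Emit:
{"method": "drive_tool", "body": {
  "rows": [
    [[0,0,0],[0,0,0],4]
  ]
}}

```text
clock: 11.82
position: [0.6202, 0.1014, 0.0562]
ee_rot: [-0.001, -0.029, 1.0, 0.0]
contact_force: [-1.7, -0.7, -0.0]
width: 0.04
gripper_force: 0.0
```

Emit:
{"method": "drive_tool", "body": {
  "rows": [
    [[0,0,0],[0,0,-0.2],4],
    [[0,0,0],[-0.5,0,-0.1],4],
    [[0,0,0],[-0.5,0,-0.05],4],
    [[0,0,0],[-0.5,0,-0.05],4],
    [[0,0,0],[-0.5,0,0],4]
  ]
}}

```text
clock: 12.45
position: [0.6016, 0.1015, 0.0527]
ee_rot: [0.001, -0.029, 1.0, 0.0]
contact_force: [2.2, -0.2, 3.8]
width: 0.0402
gripper_force: 2.0
```

Emit:
{"method": "drive_tool", "body": {
  "rows": [
    [[0,0,0],[-0.5,0,0.05],4],
    [[0,0,0],[-0.5,0,0.08],4],
    [[0,0,0],[-0.5,0,0.1],4],
    [[0,0,0],[-0.5,0,0.1],4]
  ]
}}

```text
clock: 12.95
position: [0.5845, 0.1007, 0.0585]
ee_rot: [0.004, -0.029, 1.0, -0.001]
contact_force: [1.9, -2.7, 10.0]
width: 0.0399
gripper_force: 5.2
```

```bash
cat >> h.py <<'E'
def caps(n,z=.045):
    im=eyes.get_image(n).astype(int); m=((im[:,:,0]>90)&(im[:,:,1]<50)&(im[:,:,2]<60)).astype(np.uint8)
    m[:120 if n=='top' else 150]=0; m[:,430:]=0; m[:,:220]=0
    k,_,st,c=cv2.connectedComponentsWithStats(m)
    for i in range(1,k):
        if st[i,4]>5: print(n,c[i].round(1),st[i].tolist(),onz(n,*c[i],z).round(3))
E
python3 - <<'E'
from h import *
caps('scene'); caps('top')
for y in(.13,.075): print('tip',proj('scene',[.5735,y,.048]))
E
```

```text
scene [343.2 234.2] [341, 232, 5, 5, 20] [0.574 0.105 0.045]
scene [368.4 241.2] [366, 239, 6, 5, 19] [0.576 0.055 0.045]
scene [331.1 267.4] [329, 265, 6, 6, 23] [0.486 0.089 0.045]
scene [356.3 276.6] [354, 274, 6, 6, 25] [0.485 0.041 0.045]
top [349.9 202.4] [348, 199, 5, 7, 25] [0.579 0.058 0.045]
top [326.9 233.5] [325, 231, 5, 6, 26] [0.517 0.106 0.045]
top [351. 232.] [349, 231, 5, 3, 11] [0.519 0.058 0.045]
top [300.9 327.7] [300, 325, 3, 6, 7] [0.332 0.162 0.045]
tip [330.7137014  229.53996356]
tip [357.95210889 237.81090771]
```

The caps read x≈.577, behind the tips' front edge (.573), so the tips are riding over the vials. I'll lift and tilt the tool so the front corners of the tips reach lower.

Emit:
{"method": "drive_tool", "body": {
  "rows": [
    [[0,0,0],[0,0,2],4],
    [[0,0,0],[0,0,2],4],
    [[0,-0.125,0],[1.5,0,0],4],
    [[0,-0.125,0],[1.3,0,0],4],
    [[0,0,0],[0,0,0],4],
    [[0,0,0],[0,0,-2],4],
    [[0,0,0],[0,0,-1.5],4],
    [[0,0,0],[0,0,0],4]
  ]
}}

```text
clock: 14.05
position: [0.6079, 0.1012, 0.0588]
ee_rot: [0.122, -0.029, 0.992, -0.004]
contact_force: [0.1, 0.6, 0.3]
width: 0.04
gripper_force: 0.0
```

Emit:
{"method": "drive_tool", "body": {
  "rows": [
    [[0,0,0],[0.5,0,0],4],
    [[0,0,0],[0,0,-0.2],4],
    [[0,0,0],[0,0,-0.2],4],
    [[0,0,0],[0,0,0],4]
  ]
}}

```text
clock: 14.55
position: [0.6137, 0.1013, 0.0566]
ee_rot: [0.124, -0.029, 0.992, -0.004]
contact_force: [-0.6, -0.1, 0.0]
width: 0.0401
gripper_force: 0.0
```

Emit:
{"method": "drive_tool", "body": {
  "rows": [
    [[0,0,0],[0,0,-0.15],4],
    [[0,0,0],[0,0,0],4]
  ]
}}

```text
clock: 14.8
position: [0.6138, 0.1013, 0.0551]
ee_rot: [0.125, -0.029, 0.992, -0.004]
contact_force: [-0.1, -0.2, 0.7]
width: 0.0396
gripper_force: 0.0
```

Emit:
{"method": "drive_tool", "body": {
  "rows": [
    [[0,0,0],[0,0,-0.15],4],
    [[0,0,0],[0,0,0],4]
  ]
}}

```text
clock: 15.05
position: [0.6138, 0.1014, 0.0535]
ee_rot: [0.124, -0.029, 0.992, -0.004]
contact_force: [-0.2, 0.2, -1.3]
width: 0.0398
gripper_force: 0.0
```

Emit:
{"method": "drive_tool", "body": {
  "rows": [
    [[0,0,0],[0,0,-0.15],4],
    [[0,0,0],[0,0,0],4]
  ]
}}

```text
clock: 15.3
position: [0.6138, 0.1013, 0.052]
ee_rot: [0.124, -0.029, 0.992, -0.004]
contact_force: [0.4, 0.5, 0.3]
width: 0.0398
gripper_force: 0.0
```

Emit:
{"method": "drive_tool", "body": {
  "rows": [
    [[0,0,0],[0,0,-0.15],4],
    [[0,0,0],[0,0,0],4]
  ]
}}

```text
clock: 15.55
position: [0.6138, 0.1013, 0.0505]
ee_rot: [0.124, -0.029, 0.992, -0.004]
contact_force: [0.2, -0.0, -0.5]
width: 0.0398
gripper_force: 0.0
```

Emit:
{"method": "drive_tool", "body": {
  "rows": [
    [[0,0,0],[0,0,-0.15],4],
    [[0,0,0],[0,0,0],4]
  ]
}}

```text
clock: 15.8
position: [0.6141, 0.1014, 0.0495]
ee_rot: [0.125, -0.029, 0.992, -0.004]
contact_force: [-1.2, -0.3, 3.0]
width: 0.0399
gripper_force: 1.2
```

Emit:
{"method": "drive_tool", "body": {
  "rows": [
    [[0,0,0],[0,0,0.15],4],
    [[0,0,0],[-0.5,0,-0.06],4],
    [[0,0,0],[-0.5,0,-0.08],4],
    [[0,0,0],[-0.5,0,-0.06],4]
  ]
}}

```text
clock: 16.3
position: [0.5996, 0.1013, 0.0491]
ee_rot: [0.126, -0.029, 0.992, -0.004]
contact_force: [3.1, -2.1, 2.4]
width: 0.0401
gripper_force: 1.7
```

Emit:
{"method": "drive_tool", "body": {
  "rows": [
    [[0,0,0],[-0.5,0,0.1],4],
    [[0,0,0],[-0.5,0,0.11],4],
    [[0,0,0],[-0.5,0,0.11],4]
  ]
}}

```text
clock: 16.68
position: [0.5834, 0.1013, 0.0519]
ee_rot: [0.124, -0.029, 0.992, -0.004]
contact_force: [1.0, -0.5, 1.0]
width: 0.0399
gripper_force: 0.5
```

Run:
```python
from h import *
caps('scene'); caps('top')
```

```text
scene [334.8 239.4] [332, 237, 6, 6, 26] [0.555 0.113 0.045]
scene [369.3 240.4] [368, 239, 4, 4, 14] [0.579 0.055 0.045]
scene [331.1 267.1] [329, 264, 6, 7, 27] [0.487 0.089 0.045]
scene [356.3 276.6] [354, 274, 6, 6, 25] [0.485 0.041 0.045]
top [300.3 325.4] [300, 323, 2, 5, 7] [0.336 0.163 0.045]
```

Emit:
{"method": "drive_tool", "body": {
  "rows": [
    [[0,0,0],[-0.5,0,0.11],4],
    [[0,0,0],[-0.5,0,0.11],4],
    [[0,0,0],[-0.5,0,0.11],4]
  ]
}}

```text
clock: 17.15
position: [0.5684, 0.1014, 0.0551]
ee_rot: [0.124, -0.029, 0.992, -0.004]
contact_force: [0.5, -0.2, 0.5]
width: 0.0405
gripper_force: 0.4
```

Run:
```python
from h import *
caps('scene'); caps('top')
```

```text
scene [324.4 243.8] [322, 241, 6, 7, 33] [0.536 0.125 0.045]
scene [369.5 241.5] [368, 240, 4, 5, 11] [0.576 0.053 0.045]
scene [331.1 267.1] [329, 264, 6, 7, 27] [0.487 0.089 0.045]
scene [356.3 276.8] [354, 274, 6, 6, 24] [0.484 0.041 0.045]
top [332.  320.5] [332, 318, 1, 6, 6] [0.344 0.101 0.045]
```

Emit:
{"method": "drive_tool", "body": {
  "rows": [
    [[0,0,0],[-0.5,0,0.11],4],
    [[0,0,0],[-0.5,0,0.11],4],
    [[0,0,0],[-0.5,0,0.1],4],
    [[0,0,0],[-0.5,0,0],4],
    [[0,0,0],[-0.5,0,0],4],
    [[0,0,0],[0,0,0],4]
  ]
}}

```text
clock: 18.0
position: [0.5432, 0.1014, 0.0582]
ee_rot: [0.124, -0.029, 0.992, -0.004]
contact_force: [0.1, -0.2, -0.2]
width: 0.0402
gripper_force: 0.0
```

Run:
```python
from h import *
caps('scene'); caps('top')
b=snap('scene','s6.png')[170:310,240:440]
cv2.imwrite('pics/c6.png',cv2.resize(b,(800,560),interpolation=cv2.INTER_CUBIC)[:,:,::-1])
```

```text
scene [320.2 257.3] [318, 255, 5, 5, 20] [0.501 0.117 0.045]
scene [330.9 267.4] [328, 265, 7, 6, 29] [0.486 0.089 0.045]
scene [356.3 276.6] [354, 274, 6, 6, 25] [0.485 0.041 0.045]
top [348.6 199.9] [346, 198, 6, 5, 18] [0.585 0.06  0.045]
top [300.6 326.9] [300, 324, 2, 7, 9] [0.333 0.163 0.045]
```

View pics/c6.png

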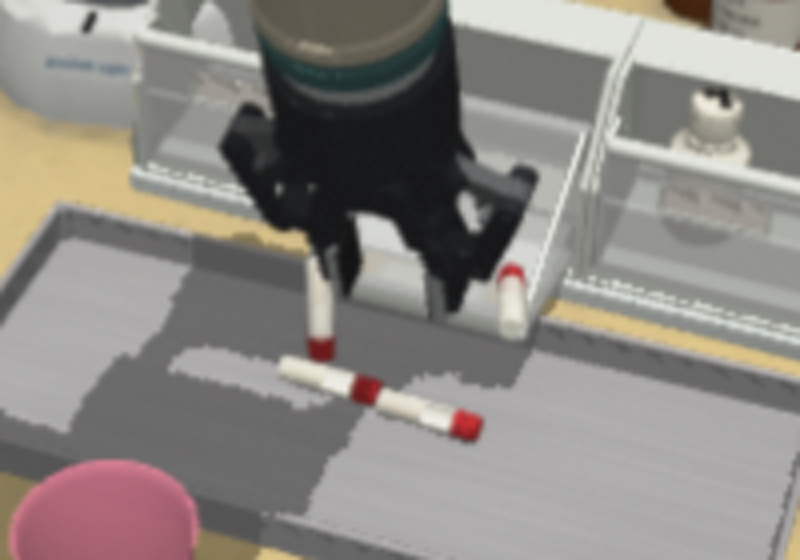

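The left vial is over the lip with its cap end in the tray (cap at crop (320,348)). The right one has turned endwise, foot at the lip (512,328) and cap behind (511,272). I'll find both vials' ends.

Run:
```python
from h import *
S=lambda u,v,z:onz('scene',u/4+240-.4,v/4+170-.4,z).round(4)
print('L cap',S(320,357,.008),'foot z.008/.03/.045',S(318,258,.008),S(318,258,.03),S(318,258,.045))
print('R cap',S(511,266,.05),'foot',S(512,333,.042))
```

```text
L cap [0.5308 0.1331 0.008 ] foot z.008/.03/.045 [0.5931 0.1643 0.008 ] [0.5709 0.1532 0.03  ] [0.5559 0.1457 0.045 ]
R cap [0.583  0.0604 0.05  ] foot [0.5498 0.0463 0.042 ]
```

The left vial leans on the lip's left end (foot about (.556,.146,.045), length checks at 46 mm). I'll widen the fingers to get one behind each vial.

Emit:
{"method": "drive_tool", "body": {
  "rows": [
    [[0,0,0],[0,0,3],4],
    [[0,0,0],[0,0,3],6.2],
    [[0,0,0],[3.5,-0.2,0],6.2],
    [[0,0,0],[3.6,-0.3,0],6.2],
    [[0,0,0],[0,0,0],6.2]
  ]
}}

```text
clock: 18.77
position: [0.6182, 0.096, 0.1188]
ee_rot: [0.126, -0.029, 0.992, -0.004]
contact_force: [-1.1, -0.2, 0.1]
width: 0.0624
gripper_force: 0.0
```

Run:
```python
from h import *
s=manip.get_state(); print(s['position'],s['width'])
caps('scene'); caps('top')
```

```text
[0.61824046 0.09603647 0.11883938] 0.062350498066865344
scene [320.  257.1] [317, 255, 6, 5, 22] [0.501 0.118 0.045]
scene [330.9 267.4] [328, 265, 7, 6, 29] [0.486 0.089 0.045]
scene [356.3 276.6] [354, 274, 6, 6, 25] [0.485 0.041 0.045]
top [351.  233.7] [349, 231, 5, 6, 26] [0.515 0.058 0.045]
top [300.3 325.2] [300, 323, 2, 5, 6] [0.337 0.163 0.045]
```

Emit:
{"method": "drive_tool", "body": {
  "rows": [
    [[0,0,0],[-0.2,0,-2],6.2],
    [[0,0,0],[0,0,-2],6.2],
    [[0,0,0],[0,0,-2],6.2],
    [[0,0,0],[0,0,-0.8],6.2],
    [[0,0,0],[0,0,0],6.2]
  ]
}}

```text
clock: 19.5
position: [0.612, 0.0964, 0.0499]
ee_rot: [0.124, -0.029, 0.992, -0.004]
contact_force: [0.1, 0.4, -0.1]
width: 0.062
gripper_force: 0.0
```

Emit:
{"method": "drive_tool", "body": {
  "rows": [
    [[0,0,0],[0,0,-0.2],6.2],
    [[0,0,0],[0,0,-0.1],6.2],
    [[0,0,0],[0,0,0],6.2]
  ]
}}

```text
clock: 19.88
position: [0.6131, 0.0964, 0.0477]
ee_rot: [0.125, -0.029, 0.992, -0.004]
contact_force: [-0.0, 0.2, -0.7]
width: 0.0623
gripper_force: 0.0
```

Emit:
{"method": "drive_tool", "body": {
  "rows": [
    [[0,0,0],[-0.5,0,-0.08],6.2],
    [[0,0,0],[-0.5,0,-0.08],6.2],
    [[0,0,0],[-0.5,0,-0.02],6.2],
    [[0,0,0],[-0.5,0,0.1],6.2],
    [[0,0,0],[-0.5,0,0.11],6.2]
  ]
}}

```text
clock: 20.5
position: [0.5875, 0.0964, 0.0477]
ee_rot: [0.125, -0.029, 0.992, -0.004]
contact_force: [0.7, 0.0, -0.1]
width: 0.0622
gripper_force: 0.1
```

Run:
```python
from h import *
caps('scene'); caps('top')
```

```text
scene [320.1 257.4] [318, 256, 5, 4, 19] [0.501 0.117 0.045]
scene [330.9 267.4] [328, 265, 7, 6, 29] [0.486 0.089 0.045]
scene [356.2 276.7] [354, 274, 6, 6, 24] [0.484 0.041 0.045]
top [300.3 325.2] [300, 323, 2, 5, 6] [0.337 0.163 0.045]
```

Emit:
{"method": "drive_tool", "body": {
  "rows": [
    [[0,0,0],[-0.5,0,0.11],6.2],
    [[0,0,0],[-0.5,0,0.11],6.2],
    [[0,0,0],[-0.5,0,0.11],6.2],
    [[0,0,0],[-0.5,0,0.11],6.2],
    [[0,0,0],[-0.5,0.1,0.11],6.2]
  ]
}}

```text
clock: 21.22
position: [0.5625, 0.0973, 0.0532]
ee_rot: [0.125, -0.029, 0.992, -0.004]
contact_force: [-0.5, 0.2, -0.2]
width: 0.0619
gripper_force: 0.0
```

Run:
```python
from h import *
caps('scene'); caps('top')
```

```text
scene [320.  257.3] [318, 256, 5, 4, 18] [0.501 0.117 0.045]
scene [331.  267.4] [328, 265, 7, 6, 30] [0.486 0.089 0.045]
scene [342.4 271. ] [341, 269, 4, 6, 20] [0.487 0.068 0.045]
scene [355.7 277.8] [353, 276, 6, 5, 22] [0.482 0.041 0.045]
top [332.  321.5] [332, 319, 1, 6, 6] [0.342 0.101 0.045]
top [300.3 325.4] [300, 323, 2, 5, 7] [0.336 0.163 0.045]
```

The right vial has dropped into the tray. Now I'll push on past the lip for the left one.

Emit:
{"method": "drive_tool", "body": {
  "rows": [
    [[0,0,0],[-0.5,0.1,0.1],6.2],
    [[0,0,0],[-0.5,0,0],6.2],
    [[0,0,0],[-0.5,0,0],6.2],
    [[0,0,0],[-0.5,0,0],6.2],
    [[0,0,0],[-0.5,0,0],6.2],
    [[0,0,0],[-0.5,0,0],6.2],
    [[0,0,0],[0,0,0],6.2]
  ]
}}

```text
clock: 22.2
position: [0.5324, 0.0983, 0.0541]
ee_rot: [0.124, -0.029, 0.992, -0.004]
contact_force: [-0.1, -0.3, -1.2]
width: 0.0616
gripper_force: 0.0
```

Run:
```python
from h import *
caps('scene',.008); caps('top',.008)
```

```text
scene [317.2 254.1] [314, 251, 7, 7, 36] [0.54  0.143 0.008]
scene [331.2 266.9] [329, 264, 6, 7, 27] [0.521 0.105 0.008]
scene [355.8 277.1] [353, 275, 6, 5, 21] [0.516 0.054 0.008]
scene [370.9 279.6] [369, 277, 5, 6, 29] [0.522 0.027 0.008]
top [300.2 325.2] [300, 323, 2, 5, 6] [0.334 0.164 0.008]
```

Emit:
{"method": "drive_tool", "body": {
  "rows": [
    [[0,0,0],[0,0,4],6.2],
    [[0,0,0],[-2,0,5],6.2],
    [[0,0,0],[-5,-2,2],6.2],
    [[0,0,0],[-5,-3,0],6.2],
    [[0,0,0],[-5,-3,0],6.2],
    [[0,0,0],[-5,-3,0],6.2],
    [[0,0,0],[0,-5,0],6.2],
    [[0,0,0],[0,-5,0],6.2]
  ]
}}

```text
clock: 23.3
position: [0.3126, -0.1131, 0.1651]
ee_rot: [0.126, -0.029, 0.992, -0.005]
contact_force: [1.1, 0.5, 0.7]
width: 0.0627
gripper_force: 0.0
```

Run:
```python
from h import *
print(manip.get_state()['position'])
caps('scene',.008); caps('top',.008)
# bright low-saturation (vial bodies) inside tray area, away from rack
for n,w in(('scene',(slice(228,300),slice(300,400))),('top',(slice(195,250),slice(285,375)))):
    im=eyes.get_image(n)[w].astype(int); cv2.imwrite('pics/f_%s.png'%n,im[:,:,::-1])
    m=(im.min(2)>165).astype(np.uint8)
    k,_,st,c=cv2.connectedComponentsWithStats(m)
    for i in range(1,k):
        if st[i,4]>8: print(n,(c[i]+[w[1].start,w[0].start]).round(1),st[i,2:].tolist(),onz(n,*(c[i]+[w[1].start,w[0].start]),.008).round(3))
```

```text
[ 0.31264423 -0.11313453  0.1650593 ]
scene [317.6 254.9] [315, 254, 6, 4, 16] [0.539 0.141 0.008]
scene [330.4 268.3] [329, 267, 4, 3, 9] [0.517 0.104 0.008]
scene [356.1 278. ] [354, 277, 5, 3, 9] [0.514 0.052 0.008]
scene [370.6 279.1] [369, 278, 5, 3, 9] [0.523 0.028 0.008]
top [308.1 224. ] [305, 221, 6, 7, 25] [0.542 0.144 0.008]
top [363.4 231.7] [361, 229, 6, 6, 26] [0.523 0.028 0.008]
top [326.9 233.1] [325, 231, 5, 5, 24] [0.522 0.105 0.008]
top [351.  234.1] [349, 232, 5, 6, 26] [0.519 0.054 0.008]
scene [353.2 238.1] [100, 27, 1376] [0.611 0.099 0.008]
scene [395.3 232.6] [10, 10, 79] [0.66  0.029 0.008]
scene [340.3 275.7] [98, 60, 3564] [0.507 0.08  0.008]
scene [386.4 251.5] [22, 6, 41] [0.602 0.027 0.008][ WARN:0@3.995] global loadsave.cpp:1063 imwrite_ Unsupported depth image for selected encoder is fallbacked to CV_8U.
```

All four caps agree between the two views at tray-floor height. I'll check that the left vial's foot is down too, using its cream-coloured body.

Run:
```python
from h import *
for n,(u,v) in(('top',(308,224)),('scene',(317,254))):
    im=eyes.get_image(n).astype(int)
    print(n,u-18,v-20)
    for r in range(v-22,v+12): print(r,' '.join('%3d'%im[r,c].mean() if im[r,c,0]-im[r,c,1]<40 else 'RRR' for c in range(u-18,u+24)))
```

```text
top 290 204
202 104 104 106 106 106 106 106 106 107 101  70  57  57  63  96 137 127 119 117 117 116 116 113 114 113 111 110 111 113 114 114 114 115 114 115 115 116 116 118 117 118 117
203 104 104 105 106 106 105 106 105 107 102  77  60  57  60  89 135 120 110 112 111 110 111 109 110 112 110 109 111 115 115 118 118 119 119 120 120 119 121 121 121 122 122
204 103 105 105 107 106 107 105 105 107 107  93  68  58  57  84 129 113 105 110 111 109 110 111 110 109 109 109 110 116 118 120 122 121 121 122 121 122 122 122 123 122 122
205 104 101 101 101 102 105 106 106 103 102  94  69  57  54  80 127 110 106 108 109 110 109 109 109 110 108 109 110 116 117 121 120 121 122 121 121 122 122 122 122 122 122
206  93  80  74  75  81  98 102 101  86  78  78  70  65  55  78 128 111 106 108 110 108 108 108 109 108 106 106 108 113 116 120 122 122 122 123 122 122 122 121 123 123 122
207  72  66  64  67  75  87  94  98  89  86  94  94  88  62  76 127 111 102 106 106 103 105 105 104 103 102 102 105 111 114 120 123 122 122 122 123 122 122 123 123 123 121
208  85  90  92  92  95  96  97  97  89  90  97  88  73 
[... 9921 characters left out ...]
 195 195 195
262 196 196 197 197 197 198 198 198 198 199 204 221 224 227 233 237 238 240 241 242 242 242 241 238 234 230 224 220 211 202 195 194 194 195 194 194 194 194 194 194 195 195
263 197 196 196 196 196 196 196 196 196 196 191 189 193 203 214 221 227 232 234 237 239 240 243 244 244 242 239 236 232 212 RRR RRR RRR 182 191 193 196 195 195 194 194 194
264 199 198 198 198 197 196 196 195 195 195 189 165 159 165 175 187 200 210 217 224 230 234 242 246 246 246 245 245 240 RRR RRR RRR RRR RRR RRR RRR 185 196 196 197 196 195
265 200 201 200 199 198 198 198 198 196 196 193 183 177 153 144 148 159 172 182 194 207 226 242 246 246 246 246 246 234 RRR RRR RRR RRR RRR RRR RRR 150 186 196 197 197 197
```

The left vial lies flat in the tray and the bin lip is still at its stop position. I'll let things settle, then hand in.

Emit:
{"method": "drive_tool", "body": {
  "rows": [
    [[0,0,0],[0,0,0],6.2],
    [[0,0,0],[0,0,0],6.2],
    [[0,0,0],[0,0,0],6.2],
    [[0,0,0],[0,0,0],6.2]
  ]
}}

```text
clock: 24.1
position: [0.313, -0.1113, 0.1641]
ee_rot: [0.125, -0.029, 0.992, -0.004]
contact_force: [-0.4, 0.4, -0.5]
width: 0.0622
gripper_force: 0.0
```

```bash
python3 -c "
from rig import job; print(job.sign_off())"
```

```text
the job is handed in; nothing more can be done
None
```

I handed the job in at about 24 s: all four vials are in the tray, the vial bin is out on its stop, and I never touched the beaker; I took no last picture of it or the other two bins, and sign-off returned no verdict.

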